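# Click a glass rest post into its spring-plunger holder

### The job

Lift the post with the teal rubber head out of the wooden rack and slide it foot first down into the bore of the blue post holder, past the side spring plunger, until it stands fully home on the stop inside and the plunger has sprung into its groove; then let go. How deep the stop sits is not known beforehand, so push gently and feel for it, and never ram the post. Leave the grey-headed post, the vase, the glass ring and the bottle where they are.

Things in the scene. Friction and masses are not known exactly. Their poses are not given: they have to be found in the camera images.
- post: Post to fit, 142 mm tall, 0.24 kg, upright in the rack, round. Origin: centre of its foot, z up; at the start the foot is 10 mm above the table. From the foot up: taper 14 to 20 mm diameter over 10 mm; 20 mm steel shaft to 104 mm, with a V-like ring groove 3 mm deep, 9 mm wide, centred 44 mm above the foot; collar 42 mm diameter, 104 to 110 mm; teal head to 142 mm.
- post_head (a point): Centre of the post's teal rubber head, on its axis, 126 mm above the foot. The head, 30 mm diameter, from 110 to 142 mm above the foot, is what to grip.
- rack: Dark wooden rack fixed to the table, 80 (x) by 210 (y) by 50 mm high, origin under its centre. Three holes of 24 mm diameter, 40 mm deep, along its y axis at -65, 0 and 65 mm; the two posts stand in the outer ones, the teal one in either.
- holder: Post holder fixed to the table: base plate 120 x 90 x 12 mm, blue square column 50 x 50 mm up to 120 mm, origin under its centre, z up. A square bore, 22 mm wide, runs straight down its axis. A brass housing (18 x 22 x 54 mm) on its +x side hides the spring plunger. Over 30 N on the stop inside, by pressing or knocking, counts as ramming: come to it at 10 mm/s or slower.
- holder_mouth (a point): Centre of the bore's mouth in the column's top face, 120 mm above the table; z up. Flared to 30 mm over the top 5 mm. A hard flat stop lies 60 to 90 mm below the mouth, different each time, not measured; the plunger is 44 mm above the stop. Passing the plunger takes 3 to 10 N of push; force then rises steeply at the stop: a push of 12 to 16 N is enough.
- plunger (a joint): Side spring plunger, in m: 0 standing 5 mm out into the empty bore, about 0.003 pressed back on the 20 mm shaft, below 0.001 once sprung into the groove, which happens only with the foot on the stop to within about 1 mm. Round nose 7 mm; spring 1.9 N at 0, 5.5 N at 0.003.
- spare: A like post with a grey head, same size, in the rack's other outer hole; origin at the centre of its foot. To be left alone.
- vase: Pink glass vase standing upright, 160 mm high, 92 mm widest, origin at the centre of its underside. To be left alone.
- glass_ring: Yellow glass ring lying flat, 72 mm across, 24 mm high, origin at the centre of its underside. To be left alone.
- flask: White drinking bottle with a black cap, standing, 200 mm high, 70 mm diameter, origin at the centre of its underside. To be left alone.
Mind the look-alikes: they are no part of the job. What is shaped like the post but yellow is not meant. Several things look just like the holder: the one meant starts farthest from the robot's base.

How it is judged:
On the way, in this order (a step that is already met when the one before it is completed fails the run):
1. the teal-headed post is lifted clear of the rack (height (world z) of post above 0.06 m), for 0.1 s.
2. the post is in the bore and the plunger is pressed back by it (horizontal distance between post and holder_mouth below 0.006 m and z of post in the frame of holder_mouth below -0.016 m and value of joint plunger above 0.002 m), for 0.1 s.
At the end, for the whole second after the job is handed in: The teal-headed post is released and at rest upright (within 5 degrees) in the bore, foot within 6 mm of its axis and more than 58 mm below the mouth, with the plunger sprung into its groove (reading below 1.4 mm), so that the foot is on the stop to about 1 mm (horizontal distance between post and holder_mouth below 0.006 m and z of post in the frame of holder_mouth below -0.058 m and angle between post's own z axis and vertical below 0.09 rad and value of joint plunger below 0.0014 m and linear speed of post below 0.02 m/s); the robot touches nothing.
It fails at once if the post is rammed: more than 30 N between the post and the stop in the bore (contact force between post and core_c0 above 30 N).
It fails at once if the grey-headed post, the vase, the glass ring or the bottle is moved by more than 20 mm (distance of any of spare, vase, glass_ring, flask from where it was at the start of the episode above 0.02 m).
It also fails if it takes over 54 s, if anything falls off the work surface, if the arm or the gripper's body presses on something with over 40 N, if the wrist force passes 120 N, or if a joint passes its speed limit or range.

### The arm

A 7-joint arm with a two-finger parallel gripper is mounted at the origin on the work surface. World frame = base frame: x ahead of the robot, y to its left, z up, the work surface at z = 0. Lengths are in m, angles in rad, forces in N, time in s.
With the tool pointing down it reaches from about 0.425 to 0.925 m from the base axis. Payload 6.8 kg.
Tool frame: the origin (TCP) lies at the centre of the arm's flange, where the gripper is bolted on; the fingertips stand 173 mm ahead of it and the grasp point (between the pads) lies 155 mm ahead of it (ctrl.tcp_to_grasp is the distance from the TCP to the grasp point, in m); z points along the fingers, y is the line along which they close (so a half turn about z gives the same grasp; the last joint's range is limited). The gripper opens to 85 mm and grips with 20 to 120 N. Pads are 22 mm wide; open, the fingers measure 114 mm over their backs; the gripper's body (76 mm by 85 mm) begins 54 mm behind the grasp point. The pads swing forward as they close: fully open they stand 13 mm farther back than shut.
Start: joints at [1.142, 0.477, 0.022, 1.555, -0.011, 1.109, -0.083], TCP at [0.213, -0.641, 0.405] pointing down, gripper open.
Joint ranges: [-2.96, 2.96], [-0.34, 2.1], [-1.41, 1.46], [0.24, 2.44], [-1.37, 4.51], [0.17, 1.92], [-2.96, 2.96]. Speed limits (rad/s): [2.39, 2.39, 3.14, 3.14, 3.14, 3.14, 3.14].

### API

Orientations are given as a unit quaternion [w, x, y, z].
In Python, from cell import ctrl gives the robot as it stands. The module is installed in compiled form; this text tells all that it offers.
- The arm moves only by the tool drive_tool, never from a script. Its argument "rows" is a list of rows, each an object of numbers: "gripper": the gripper command: -1 is shut, 1 is fully open, values between are in proportion; "x", "y", "z": the shift along the tool's x, y, z scaled (see below); "rx", "ry", "rz": the turn, a rotation vector about the tool's x, y, z scaled (see below). In form: [{"gripper": .., "x": .., "y": .., "z": .., "rx": .., "ry": .., "rz": ..}, ...]. A call has 1 to 20 rows; each row shifts and turns the commanded pose from where the row before left it, along the tool's axes as they then stand; what a row does not reach is not made up. The controller multiplies each number of a shift by 50 mm and each number of a turn by 0.12 rad. A row lasts 1/10 s, in which the tool goes at most 50 mm and 8.59 degrees, less where a joint would pass 70% of its speed; a pose out of reach is approached as far as the arm can. A call with a number of a shift or a turn outside -1 to 1 is refused whole. A call with a gripper value outside its range is refused whole. The fingers move at their own pace and stop on an object; the grip force is fixed at half the most. Time passes only in rows, so rows that do not move let the fingers close. It gives the time, the measured TCP pose, the force, the opening and the grip force at its end, in the units of the state.
- ctrl.get_state(): the state, without advancing time (a new reading comes with each control period).
- ctrl.grab_frame(name): name is "side" or "top"; returns the picture (384x512x3 uint8, blue, green, red); there is no depth.
- ctrl.camera_model(name): a dict with "fx", "fy", "cx", "cy" (pixels), "k1" (the pictures are not rectified: a ray, as slopes to the right and down, at radius r is drawn at 1 + k1 r^2 times it, then the intrinsics apply), "R" (3x3) and "t" (3): a world point X has camera coordinates R X + t. Camera axes: x right, y down, z forward; pixel columns grow to the right and rows downward; lengths in m; the calibration is good to about 2 mm. A picture is of the moment at which its call begins. camera_model takes no time and is no camera call.
- ctrl.job_done(): hands the job in; it is judged then, once.
The state is a dict: "time_s": time; "joint_positions": joint angles; "qd": joint speeds; "joint_torque": joint torques, N m; "position": TCP position; "eef_rot": TCP orientation; "ft_force": force on the tool from outside, world axes, zero at the start; "moment": the same for the moment, N m; "opening": finger opening in m; "gripper_force": force on a finger pad.
Only numpy, scipy, OpenCV 4.12 (cv2) and the standard library are available. Lean on these libraries where they do the work, as an engineer would, in place of code of your own. Each camera call takes 0.05 s, during which the arm holds its last target. There are 200 camera calls.

## Working session

There is one attempt and no reset: what is moved stays moved. The work goes in short steps, Python scripts to look and compute and a tool call to move; the robot and the scene stay as the last step left them, time stands still between calls to the robot, and variables do not carry over. Pictures are saved under pics/ and viewed, at most 10 in all, crops included, and the job is handed in when it is done.

Besides the shell and the picture viewer there is one more tool, called after "Call:" in YAML: its name, and indented under it one key for each argument. drive_tool: Moves the arm, as the interface text tells. Its arguments: {"type":"object","properties":{"rows":{"type":"array"}},"required":["rows"]}

```bash
mkdir -p pics
python3 - <<'E'
from cell import ctrl
import cv2
for n in("side","top"):
    cv2.imwrite(f"pics/{n}0.png",ctrl.grab_frame(n)); m=ctrl.camera_model(n); print(n,m)
print(ctrl.get_state(),ctrl.tcp_to_grasp)
E
```

```text
side {'fx': 496.02224534471543, 'fy': 496.02224534471543, 'cx': 253.3478152046287, 'cy': 193.2439982597, 'k1': -0.011774410443739553, 'R': array([[-0.96453863, -0.26362548, -0.01291687],
       [-0.15446309,  0.60347069, -0.78228146],
       [ 0.21402428, -0.7525455 , -0.6227912 ]]), 't': array([0.57926257, 0.15519911, 1.38768011])}
top {'fx': 407.22488542907826, 'fy': 407.22488542907826, 'cx': 249.47470325075358, 'cy': 195.89792577470723, 'k1': -0.036046699501112195, 'R': array([[-0.00200299, -0.99989097, -0.0146298 ],
       [-0.98571472,  0.004438  , -0.16836506],
       [ 0.16841163,  0.01408358, -0.98561614]]), 't': array([0.04970893, 0.59164569, 1.15227516])}
{'time_s': 0.1, 'joint_positions': array([ 1.14190976,  0.47771824,  0.02235525,  1.55635773, -0.01150103,
        1.10930643, -0.08310576]), 'qd': array([-2.56063459e-03, -8.17187284e-04,  8.04632652e-04, -3.30037691e-03,
        4.51284852e-04, -3.39889140e-05,  1.34441339e-03]), 'joint_torque': array([ 4.55495450e-03, -5.97752988e+01,  1.61363773e+00, -2.81953132e+01,
        1.28007613e-02,  5.00617418e-03,  3.48394209e-06]), 'position': array([ 0.21275922, -0.64032622,  0.40382023]), 'eef_rot': array([-8.07632540e-04,  9.87164004e-01,  1.59707666e-01, -1.94403783e-04]), 'ft_force': array([ 0.86085104, -0.69069066, -0.39574809]), 'moment': array([-0.02283388,  0.00170931,  0.0124431 ]), 'gripper_force': 0.0, 'opening': 0.08516808672571176} 0.1547
```

View pics/side0.png

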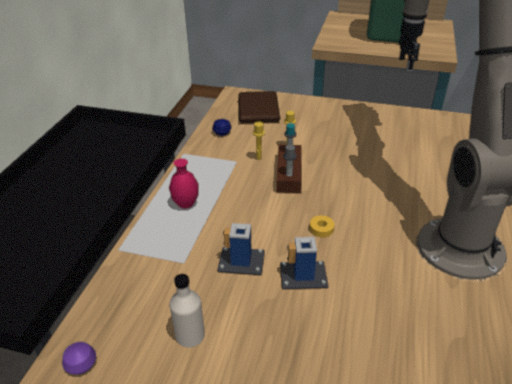

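View pics/top0.png

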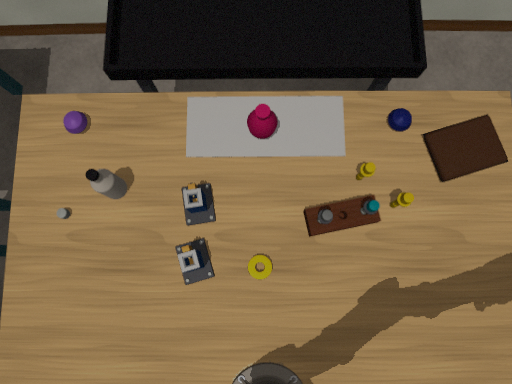

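Run:
```python
import cv2,numpy as np
s=cv2.imread("pics/side0.png");t=cv2.imread("pics/top0.png")
c=lambda i,u,v,w=50,h=37:cv2.resize(i[v-h:v+h,u-w:u+w],(400,296),interpolation=cv2.INTER_CUBIC)
cv2.imwrite("pics/z.png",np.vstack([np.hstack([c(t,197,200),c(t,375,200)]),np.hstack([c(s,241,245),c(s,285,140)])]))
```

```text
(no output)
```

View pics/z.png

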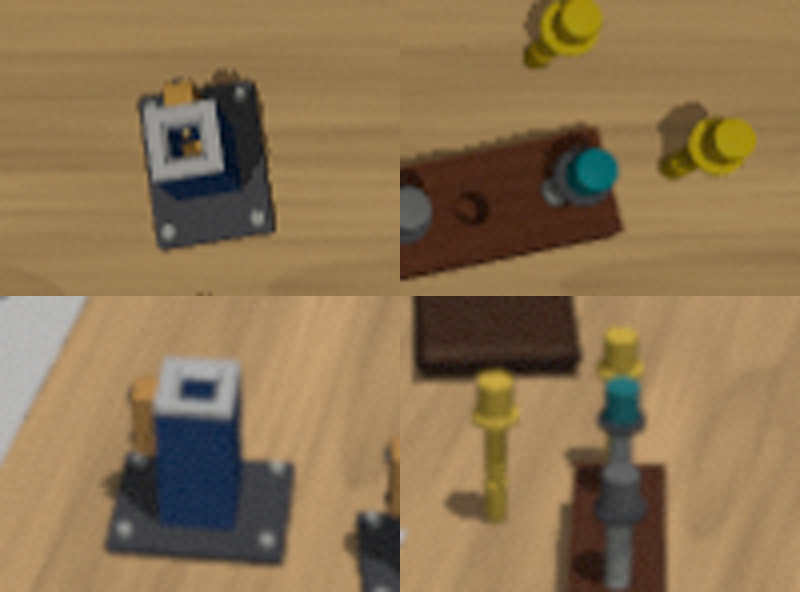

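```bash
cat > h.py <<'E'
from cell import ctrl
import numpy as np,cv2
from scipy.spatial.transform import Rotation as Ro
def at(n,u,v,z):
    m=ctrl.camera_model(n);K=np.array([[m['fx'],0,m['cx']],[0,m['fy'],m['cy']],[0,0,1]])
    p=cv2.undistortPoints(np.array([[[u,v]]],float),K,np.array([m['k1'],0,0,0.]))[0,0]
    d=m['R'].T@np.array([*p,1]);c=-m['R'].T@m['t'];return (c+d*(z-c[2])/d[2])[:2].round(4)
def tool(tx,ty,tz,yaw=None):
    s=ctrl.get_state();q=s['eef_rot'];R=Ro.from_quat([q[1],q[2],q[3],q[0]])
    d=R.inv().apply(np.array([tx,ty,tz])-s['position'])
    print('tool shift mm',(d*1000).round(1),'units',(d/.05).round(3));print('R',R.as_matrix().round(4).tolist())
E
python3 - <<'E'
from h import *
print("mouth",at("top",193.2,198.2,.12),at("side",241.2,230.6,.12))
print("teal",at("top",373.8,205.5,.152),at("side",290.7,125.3,.152))
print("spare",at("top",325+2,163+52,.152))
for z,n,u,v in((.142,"y1",325+45,163+5),(.142,"y2",325+83,163+35)):print(n,at("top",u,v,z))
print("flask",at("top",92,175,.2),"vase",at("top",262,111,.16))
# rack edges
print("rack corners",at("top",325+49,163+32,.05),at("top",325+55,163+57,.05))
print("otherholder",at("top",189,261,.12))
tool(0,0,0)
E
```

```text
mouth [0.5741 0.2036] [0.5753 0.2056]
teal [ 0.5468 -0.2877] [ 0.5503 -0.289 ]
spare [ 0.5217 -0.161 ]
y1 [ 0.6527 -0.2858]
y2 [ 0.5684 -0.3852]
flask [0.624  0.4604] vase [0.8127 0.0109]
rack corners [ 0.5929 -0.3199] [ 0.5187 -0.3336]
otherholder [0.4012 0.2115]
tool shift mm [   0.  -674.1  404.9] units [ 1.0000e-03 -1.3482e+01  8.0990e+00]
R [[0.949, 0.3153, -0.0006], [0.3153, -0.949, 0.0015], [-0.0001, -0.0017, -1.0]]
```

Call:
drive_tool:
  rows:
    - {"gripper": 1,"x": 0.4,"y": -0.21}
    - {"gripper": 1,"x": 0.7,"y": -0.372}
    - {"gripper": 1,"x": 0.7,"y": -0.372}
    - {"gripper": 1,"x": 0.7,"y": -0.372}
    - {"gripper": 1,"x": 0.7,"y": -0.372}
    - {"gripper": 1,"x": 0.7,"y": -0.372}
    - {"gripper": 1,"x": 0.7,"y": -0.372}
    - {"gripper": 1,"x": 0.7,"y": -0.372}
    - {"gripper": 1,"x": 0.7,"y": -0.372}
    - {"gripper": 1,"x": 0.7,"y": -0.372}
    - {"gripper": 1,"x": 0.7,"y": -0.372}
    - {"gripper": 1,"x": 0.7,"y": -0.372}
    - {"gripper": 1,"x": 0.49,"y": -0.26}
    - {"gripper": 1}
    - {"gripper": 1}

```text
$.rows[0]: bad value
```

Run:
```python
from h import *
s=ctrl.get_state();print(s['position'],s['time_s'],s['joint_positions'].round(2),s['ft_force'])
tool(.5485,-.2884,.297)
```

```text
[ 0.21275922 -0.64032622  0.40382023] 0.1 [ 1.14  0.48  0.02  1.56 -0.01  1.11 -0.08] [ 0.86085104 -0.69069066 -0.39574809]
tool shift mm [ 429.6 -227.9  107.1] units [ 8.592 -4.559  2.143]
R [[0.949, 0.3153, -0.0006], [0.3153, -0.949, 0.0015], [-0.0001, -0.0017, -1.0]]
```

Call:
drive_tool:
  rows:
    - {"gripper": 1,"x": 0.4,"y": -0.21,"z": 0,"rx": 0,"ry": 0,"rz": 0}
    - {"gripper": 1,"x": 0.7,"y": -0.372,"z": 0,"rx": 0,"ry": 0,"rz": 0}
    - {"gripper": 1,"x": 0.7,"y": -0.372,"z": 0,"rx": 0,"ry": 0,"rz": 0}
    - {"gripper": 1,"x": 0.7,"y": -0.372,"z": 0,"rx": 0,"ry": 0,"rz": 0}
    - {"gripper": 1,"x": 0.7,"y": -0.372,"z": 0,"rx": 0,"ry": 0,"rz": 0}
    - {"gripper": 1,"x": 0.7,"y": -0.372,"z": 0,"rx": 0,"ry": 0,"rz": 0}
    - {"gripper": 1,"x": 0.7,"y": -0.372,"z": 0,"rx": 0,"ry": 0,"rz": 0}
    - {"gripper": 1,"x": 0.7,"y": -0.372,"z": 0,"rx": 0,"ry": 0,"rz": 0}
    - {"gripper": 1,"x": 0.7,"y": -0.372,"z": 0,"rx": 0,"ry": 0,"rz": 0}
    - {"gripper": 1,"x": 0.7,"y": -0.372,"z": 0,"rx": 0,"ry": 0,"rz": 0}
    - {"gripper": 1,"x": 0.7,"y": -0.372,"z": 0,"rx": 0,"ry": 0,"rz": 0}
    - {"gripper": 1,"x": 0.7,"y": -0.372,"z": 0,"rx": 0,"ry": 0,"rz": 0}
    - {"gripper": 1,"x": 0.49,"y": -0.26,"z": 0,"rx": 0,"ry": 0,"rz": 0}
    - {"gripper": 1,"x": 0,"y": 0,"z": 0,"rx": 0,"ry": 0,"rz": 0}
    - {"gripper": 1,"x": 0,"y": 0,"z": 0,"rx": 0,"ry": 0,"rz": 0}

```text
time_s: 1.6
position: [0.5487, -0.2882, 0.4042]
eef_rot: [-0.0, 0.987, 0.16, -0.001]
ft_force: [0.2, -0.2, 0.0]
opening: 0.0853
gripper_force: 0.0
```

Run:
```python
from h import *
s=ctrl.get_state();print(s['position'],s['time_s'],s['joint_positions'].round(2),s['ft_force'])
tool(.5485,-.2884,.297)
```

```text
[ 0.548654   -0.28817413  0.40416817] 1.6 [ 0.49  0.39 -0.14  1.69  0.06  1.07 -0.92] [ 0.15965043 -0.24579605  0.02150142]
tool shift mm [-1.000e-01  2.000e-01  1.072e+02] units [-2.000e-03  4.000e-03  2.143e+00]
R [[0.9485, 0.3168, -0.0011], [0.3168, -0.9485, 0.0002], [-0.001, -0.0005, -1.0]]
```

Call:
drive_tool:
  rows:
    - {"gripper": 1,"x": 0,"y": 0,"z": 0.3,"rx": 0,"ry": 0,"rz": 0}
    - {"gripper": 1,"x": 0,"y": 0,"z": 0.4,"rx": 0,"ry": 0,"rz": 0}
    - {"gripper": 1,"x": 0,"y": 0,"z": 0.4,"rx": 0,"ry": 0,"rz": 0}
    - {"gripper": 1,"x": 0,"y": 0,"z": 0.4,"rx": 0,"ry": 0,"rz": 0}
    - {"gripper": 1,"x": 0,"y": 0,"z": 0.3,"rx": 0,"ry": 0,"rz": 0}
    - {"gripper": 1,"x": 0,"y": 0,"z": 0.2,"rx": 0,"ry": 0,"rz": 0}
    - {"gripper": 1,"x": 0,"y": 0,"z": 0.14,"rx": 0,"ry": 0,"rz": 0}
    - {"gripper": 1,"x": 0,"y": 0,"z": 0,"rx": 0,"ry": 0,"rz": 0}
    - {"gripper": 1,"x": 0,"y": 0,"z": 0,"rx": 0,"ry": 0,"rz": 0}

```text
time_s: 2.5
position: [0.5487, -0.2889, 0.2982]
eef_rot: [0.0, 0.987, 0.16, 0.0]
ft_force: [-0.0, -0.0, 0.7]
opening: 0.0855
gripper_force: 0.0
```

Run:
```python
from h import *
s=ctrl.grab_frame("side");t=ctrl.grab_frame("top")
c=lambda i,u,v,w=50,h=37:cv2.resize(i[v-h:v+h,u-w:u+w],(400,296),interpolation=cv2.INTER_CUBIC)
cv2.imwrite("pics/g.png",np.hstack([c(t,375,200),c(s,285,130)]))
```

```text
(no output)
```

View pics/g.png

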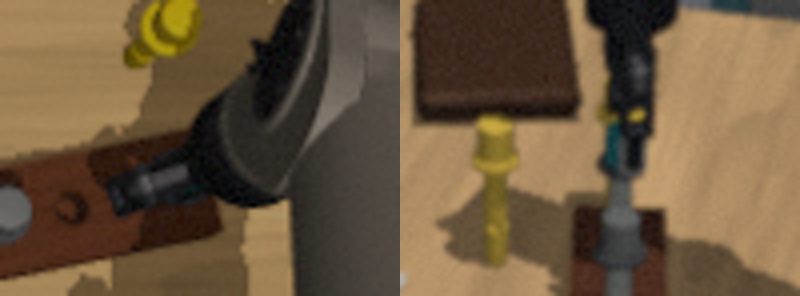

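Call:
drive_tool:
  rows:
    - {"gripper": -1,"x": 0,"y": 0,"z": 0,"rx": 0,"ry": 0,"rz": 0}
    - {"gripper": -1,"x": 0,"y": 0,"z": 0,"rx": 0,"ry": 0,"rz": 0}
    - {"gripper": -1,"x": 0,"y": 0,"z": 0,"rx": 0,"ry": 0,"rz": 0}
    - {"gripper": -1,"x": 0,"y": 0,"z": 0,"rx": 0,"ry": 0,"rz": 0}
    - {"gripper": -1,"x": 0,"y": 0,"z": 0,"rx": 0,"ry": 0,"rz": 0}
    - {"gripper": -1,"x": 0,"y": 0,"z": 0,"rx": 0,"ry": 0,"rz": 0}
    - {"gripper": -1,"x": 0,"y": 0,"z": 0,"rx": 0,"ry": 0,"rz": 0}
    - {"gripper": -1,"x": 0,"y": 0,"z": 0,"rx": 0,"ry": 0,"rz": 0}

```text
time_s: 3.4
position: [0.5487, -0.2887, 0.2981]
eef_rot: [0.0, 0.987, 0.16, 0.0]
ft_force: [-0.5, 1.4, 5.4]
opening: 0.0286
gripper_force: 59.2
```

Call:
drive_tool:
  rows:
    - {"gripper": -1,"x": 0,"y": 0,"z": -0.1,"rx": 0,"ry": 0,"rz": 0}
    - {"gripper": -1,"x": 0,"y": 0,"z": -0.2,"rx": 0,"ry": 0,"rz": 0}
    - {"gripper": -1,"x": 0,"y": 0,"z": -0.3,"rx": 0,"ry": 0,"rz": 0}
    - {"gripper": -1,"x": 0,"y": 0,"z": -0.3,"rx": 0,"ry": 0,"rz": 0}
    - {"gripper": -1,"x": 0,"y": 0,"z": -0.3,"rx": 0,"ry": 0,"rz": 0}
    - {"gripper": -1,"x": 0,"y": 0,"z": -0.3,"rx": 0,"ry": 0,"rz": 0}
    - {"gripper": -1,"x": 0,"y": 0,"z": -0.3,"rx": 0,"ry": 0,"rz": 0}
    - {"gripper": -1,"x": 0,"y": 0,"z": -0.3,"rx": 0,"ry": 0,"rz": 0}
    - {"gripper": -1,"x": 0,"y": 0,"z": -0.3,"rx": 0,"ry": 0,"rz": 0}
    - {"gripper": -1,"x": 0,"y": 0,"z": -0.3,"rx": 0,"ry": 0,"rz": 0}
    - {"gripper": -1,"x": 0,"y": 0,"z": -0.2,"rx": 0,"ry": 0,"rz": 0}
    - {"gripper": -1,"x": 0,"y": 0,"z": -0.1,"rx": 0,"ry": 0,"rz": 0}
    - {"gripper": -1,"x": 0,"y": 0,"z": 0,"rx": 0,"ry": 0,"rz": 0}

```text
time_s: 4.7
position: [0.5486, -0.2887, 0.4484]
eef_rot: [0.0, 0.987, 0.16, 0.0]
ft_force: [-0.1, -0.3, -3.0]
opening: 0.0285
gripper_force: 59.3
```

Run:
```python
from h import *
s=ctrl.get_state();print(s['position'],s['time_s'],s['joint_positions'].round(2),s['ft_force'],s['opening'])
tool(.5746,.2045,s['position'][2])
cv2.imwrite("pics/l.png",ctrl.grab_frame("side"))
i=cv2.imread("pics/l.png");cv2.imwrite("pics/l2.png",cv2.resize(i[20:200,200:380],(720,600),interpolation=3)[:, :])
```

```text
[ 0.54862719 -0.28874183  0.448362  ] 4.7 [ 0.49  0.36 -0.14  1.64  0.05  1.15 -0.91] [-0.14741102 -0.34228744 -3.03831837] 0.028547520334520616
tool shift mm [ 1.802e+02 -4.599e+02 -2.000e-01] units [ 3.603e+00 -9.198e+00 -4.000e-03]
R [[0.949, 0.3153, 0.0009], [0.3153, -0.949, -0.0004], [0.0007, 0.0007, -1.0]]
```

View pics/l2.png

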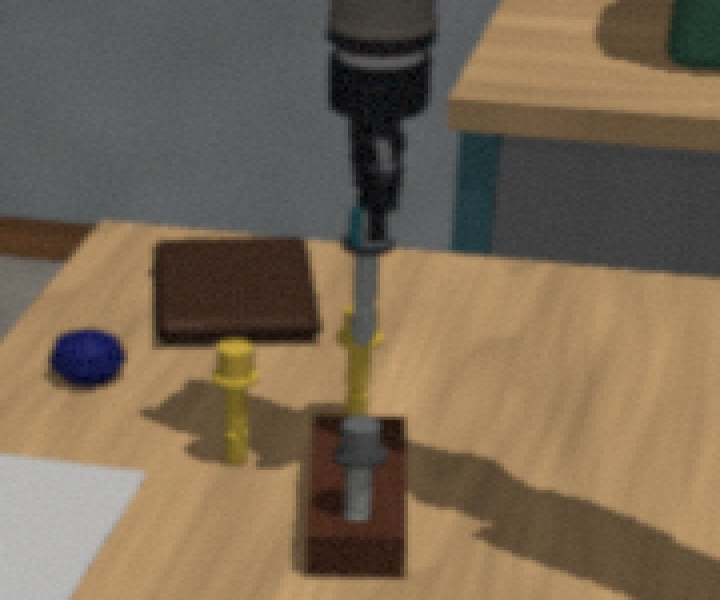

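Call:
drive_tool:
  rows:
    - {"gripper": -1,"x": 0.1,"y": -0.256,"z": 0,"rx": 0,"ry": 0,"rz": 0}
    - {"gripper": -1,"x": 0.2,"y": -0.511,"z": 0,"rx": 0,"ry": 0,"rz": 0}
    - {"gripper": -1,"x": 0.2,"y": -0.511,"z": 0,"rx": 0,"ry": 0,"rz": 0}
    - {"gripper": -1,"x": 0.2,"y": -0.511,"z": 0,"rx": 0,"ry": 0,"rz": 0}
    - {"gripper": -1,"x": 0.2,"y": -0.511,"z": 0,"rx": 0,"ry": 0,"rz": 0}
    - {"gripper": -1,"x": 0.2,"y": -0.511,"z": 0,"rx": 0,"ry": 0,"rz": 0}
    - {"gripper": -1,"x": 0.2,"y": -0.511,"z": 0,"rx": 0,"ry": 0,"rz": 0}
    - {"gripper": -1,"x": 0.2,"y": -0.511,"z": 0,"rx": 0,"ry": 0,"rz": 0}
    - {"gripper": -1,"x": 0.2,"y": -0.511,"z": 0,"rx": 0,"ry": 0,"rz": 0}
    - {"gripper": -1,"x": 0.2,"y": -0.511,"z": 0,"rx": 0,"ry": 0,"rz": 0}
    - {"gripper": -1,"x": 0.2,"y": -0.511,"z": 0,"rx": 0,"ry": 0,"rz": 0}
    - {"gripper": -1,"x": 0.2,"y": -0.511,"z": 0,"rx": 0,"ry": 0,"rz": 0}
    - {"gripper": -1,"x": 0.2,"y": -0.511,"z": 0,"rx": 0,"ry": 0,"rz": 0}
    - {"gripper": -1,"x": 0.2,"y": -0.511,"z": 0,"rx": 0,"ry": 0,"rz": 0}
    - {"gripper": -1,"x": 0.2,"y": -0.511,"z": 0,"rx": 0,"ry": 0,"rz": 0}
    - {"gripper": -1,"x": 0.2,"y": -0.511,"z": 0,"rx": 0,"ry": 0,"rz": 0}
    - {"gripper": -1,"x": 0.2,"y": -0.511,"z": 0,"rx": 0,"ry": 0,"rz": 0}
    - {"gripper": -1,"x": 0.2,"y": -0.511,"z": 0,"rx": 0,"ry": 0,"rz": 0}
    - {"gripper": -1,"x": 0.1,"y": -0.256,"z": 0,"rx": 0,"ry": 0,"rz": 0}
    - {"gripper": -1,"x": 0,"y": 0,"z": 0,"rx": 0,"ry": 0,"rz": 0}

```text
time_s: 6.75
position: [0.5733, 0.2074, 0.4471]
eef_rot: [-0.001, 0.987, 0.162, -0.001]
ft_force: [-0.9, -0.7, -3.0]
opening: 0.0282
gripper_force: 59.5
```

Run:
```python
from h import *
s=ctrl.get_state();print(s['position'],s['time_s'],s['joint_positions'].round(2),s['ft_force'],s['opening'])
tool(.5746,.2045,s['position'][2])
i=ctrl.grab_frame("side");t=ctrl.grab_frame("top")
c=lambda i,u,v,w=50,h=50:cv2.resize(i[v-h:v+h,u-w:u+w],(400,400),interpolation=cv2.INTER_CUBIC)
cv2.imwrite("pics/m.png",np.hstack([c(i,241,195),c(t,193,198)]))
```

```text
[0.57328997 0.20735502 0.4471068 ] 6.75 [-0.17  0.36 -0.37  1.65  0.14  1.16 -1.81] [-0.93904132 -0.67649855 -2.96473724] 0.028163781721858034
tool shift mm [ 0.3  3.1 -0. ] units [ 0.007  0.062 -0.   ]
R [[0.9476, 0.3195, -0.0014], [0.3195, -0.9476, 0.001], [-0.001, -0.0014, -1.0]]
```

View pics/m.png

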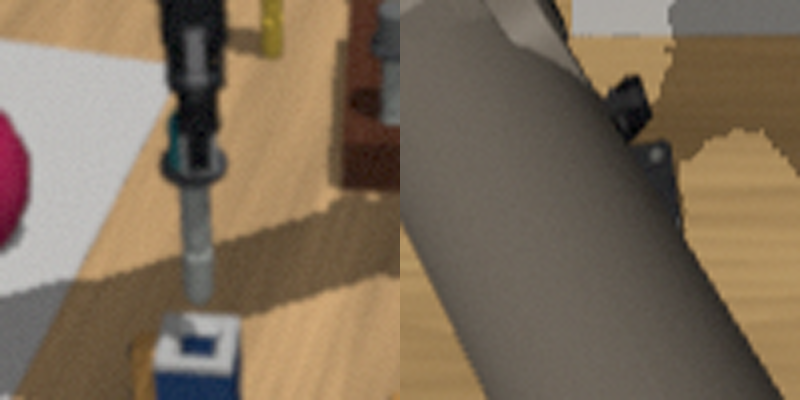

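Run:
```python
from h import *
m=at("side",241.1,230.8,.12)
print("mouth",m,"foot",at("side",241,220.3,.159),at("side",241,220.3,.157),"collar",at("side",239.5,185,.266),at("side",239.5,185,.264), "liftfoot",at("side",290.75,122.6,.16),"liftcollar",at("side",292,92.9,.267))
mm=ctrl.camera_model("side")
K=np.array([[mm['fx'],0,mm['cx']],[0,mm['fy'],mm['cy']],[0,0,1]])
print(cv2.projectPoints(np.array([[*m,z] for z in(.12,.159,.264,.266,.30)]),cv2.Rodrigues(mm['R'])[0],mm['t'],K,np.array([mm['k1'],0,0,0.]))[0][:,0])
```

```text
mouth [0.5753 0.2063] foot [0.5736 0.2091] [0.5743 0.207 ] collar [0.5762 0.2023] [0.577  0.1998] liftfoot [ 0.5512 -0.2926] liftcollar [ 0.551  -0.2933]
[[241.12171256 230.79023612]
 [240.68610488 219.47425004]
 [239.42581152 186.71042643]
 [239.4004755  186.05139106]
 [238.96159925 174.63308315]]
```

Call:
drive_tool:
  rows:
    - {"gripper": -1,"x": 0,"y": 0.05,"z": 0,"rx": 0,"ry": 0,"rz": 0}
    - {"gripper": -1,"x": 0,"y": 0,"z": 0.1,"rx": 0,"ry": 0,"rz": 0}
    - {"gripper": -1,"x": 0,"y": 0,"z": 0.1,"rx": 0,"ry": 0,"rz": 0}
    - {"gripper": -1,"x": 0,"y": 0,"z": 0.1,"rx": 0,"ry": 0,"rz": 0}
    - {"gripper": -1,"x": 0,"y": 0,"z": 0.1,"rx": 0,"ry": 0,"rz": 0}
    - {"gripper": -1,"x": 0,"y": 0,"z": 0.1,"rx": 0,"ry": 0,"rz": 0}
    - {"gripper": -1,"x": 0,"y": 0,"z": 0.1,"rx": 0,"ry": 0,"rz": 0}
    - {"gripper": -1,"x": 0,"y": 0,"z": 0.04,"rx": 0,"ry": 0,"rz": 0}
    - {"gripper": -1,"x": 0,"y": 0,"z": 0,"rx": 0,"ry": 0,"rz": 0}
    - {"gripper": -1,"x": 0,"y": 0,"z": 0,"rx": 0,"ry": 0,"rz": 0}

```text
time_s: 7.85
position: [0.5752, 0.2023, 0.4158]
eef_rot: [-0.0, 0.987, 0.16, 0.0]
ft_force: [-0.3, 0.1, -2.7]
opening: 0.0285
gripper_force: 59.5
```

Run:
```python
from h import *
s=ctrl.get_state();print(s['position'],s['ft_force'],s['moment'])
tool(.5746,.2045,s['position'][2])
i=ctrl.grab_frame("side")
cv2.imwrite("pics/n.png",cv2.resize(i[160:260,190:290],(600,600),interpolation=cv2.INTER_CUBIC))
```

```text
[0.57515886 0.20227417 0.41584011] [-0.29286285  0.11379306 -2.70818423] [0.00685259 0.02444863 0.00709632]
tool shift mm [ 0.2 -2.3  0. ] units [ 0.003 -0.046  0.   ]
R [[0.949, 0.3154, 0.0002], [0.3154, -0.949, 0.0001], [0.0002, -0.0, -1.0]]
```

View pics/n.png

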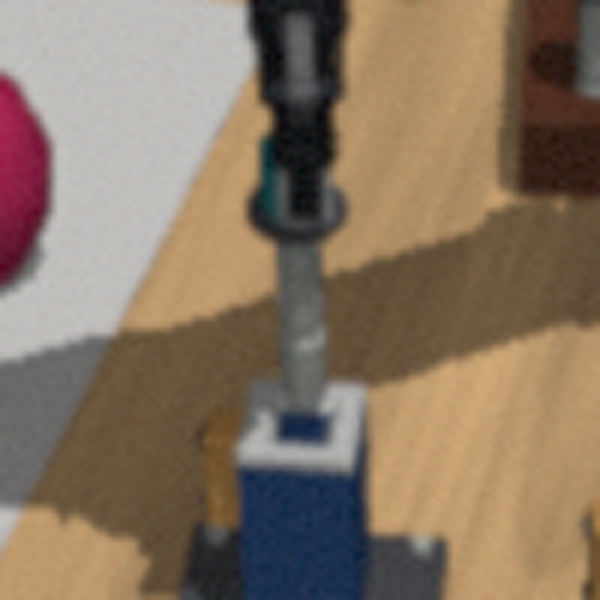

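Call:
drive_tool:
  rows:
    - {"gripper": -1,"x": 0,"y": -0.045,"z": 0,"rx": 0,"ry": 0,"rz": 0}
    - {"gripper": -1,"x": 0,"y": 0,"z": 0.03,"rx": 0,"ry": 0,"rz": 0}
    - {"gripper": -1,"x": 0,"y": 0,"z": 0.03,"rx": 0,"ry": 0,"rz": 0}
    - {"gripper": -1,"x": 0,"y": 0,"z": 0.03,"rx": 0,"ry": 0,"rz": 0}
    - {"gripper": -1,"x": 0,"y": 0,"z": 0.03,"rx": 0,"ry": 0,"rz": 0}
    - {"gripper": -1,"x": 0,"y": 0,"z": 0.03,"rx": 0,"ry": 0,"rz": 0}
    - {"gripper": -1,"x": 0,"y": 0,"z": 0.03,"rx": 0,"ry": 0,"rz": 0}
    - {"gripper": -1,"x": 0,"y": 0,"z": 0.02,"rx": 0,"ry": 0,"rz": 0}
    - {"gripper": -1,"x": 0,"y": 0,"z": 0,"rx": 0,"ry": 0,"rz": 0}

```text
time_s: 8.8
position: [0.5744, 0.2043, 0.4055]
eef_rot: [0.0, 0.987, 0.16, -0.0]
ft_force: [0.3, 0.4, -2.5]
opening: 0.0284
gripper_force: 59.5
```

Run:
```python
from h import *
s=ctrl.get_state();print(s['position'],s['ft_force'],s['moment'])
i=ctrl.grab_frame("side")
cv2.imwrite("pics/o.png",cv2.resize(i[180:250,205:275],(700,600),interpolation=cv2.INTER_CUBIC))
```

```text
[0.57435375 0.20427925 0.40548287] [ 0.26879382  0.37525234 -2.53377641] [-0.00070863  0.02449152  0.01474156]
```

View pics/o.png

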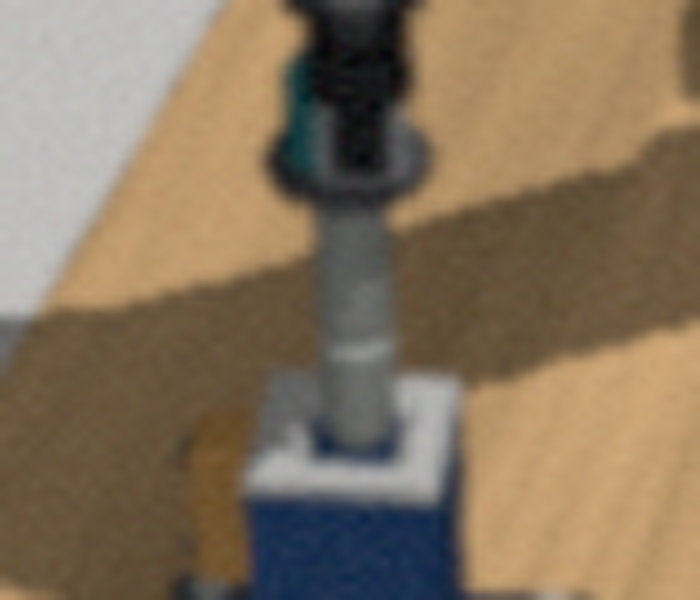

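Call:
drive_tool:
  rows:
    - {"gripper": -1,"x": 0,"y": 0,"z": 0.03,"rx": 0,"ry": 0,"rz": 0}
    - {"gripper": -1,"x": 0,"y": 0,"z": 0.03,"rx": 0,"ry": 0,"rz": 0}
    - {"gripper": -1,"x": 0,"y": 0,"z": 0.03,"rx": 0,"ry": 0,"rz": 0}
    - {"gripper": -1,"x": 0,"y": 0,"z": 0.03,"rx": 0,"ry": 0,"rz": 0}
    - {"gripper": -1,"x": 0,"y": 0,"z": 0,"rx": 0,"ry": 0,"rz": 0}

```text
time_s: 9.35
position: [0.5743, 0.2043, 0.3994]
eef_rot: [0.0, 0.987, 0.16, -0.0]
ft_force: [-1.1, 0.4, -3.5]
opening: 0.0285
gripper_force: 59.5
```

Call:
drive_tool:
  rows:
    - {"gripper": -1,"x": 0,"y": 0,"z": 0.03,"rx": 0,"ry": 0,"rz": 0}
    - {"gripper": -1,"x": 0,"y": 0,"z": 0.03,"rx": 0,"ry": 0,"rz": 0}
    - {"gripper": -1,"x": 0,"y": 0,"z": 0.03,"rx": 0,"ry": 0,"rz": 0}
    - {"gripper": -1,"x": 0,"y": 0,"z": 0.03,"rx": 0,"ry": 0,"rz": 0}
    - {"gripper": -1,"x": 0,"y": 0,"z": 0,"rx": 0,"ry": 0,"rz": 0}

```text
time_s: 9.85
position: [0.5745, 0.2043, 0.3935]
eef_rot: [0.0, 0.987, 0.16, 0.0]
ft_force: [0.7, -0.2, -2.9]
opening: 0.0283
gripper_force: 59.5
```

Call:
drive_tool:
  rows:
    - {"gripper": -1,"x": 0,"y": 0,"z": 0.03,"rx": 0,"ry": 0,"rz": 0}
    - {"gripper": -1,"x": 0,"y": 0,"z": 0.03,"rx": 0,"ry": 0,"rz": 0}
    - {"gripper": -1,"x": 0,"y": 0,"z": 0.03,"rx": 0,"ry": 0,"rz": 0}
    - {"gripper": -1,"x": 0,"y": 0,"z": 0.03,"rx": 0,"ry": 0,"rz": 0}
    - {"gripper": -1,"x": 0,"y": 0,"z": 0.03,"rx": 0,"ry": 0,"rz": 0}
    - {"gripper": -1,"x": 0,"y": 0,"z": 0.03,"rx": 0,"ry": 0,"rz": 0}
    - {"gripper": -1,"x": 0,"y": 0,"z": 0,"rx": 0,"ry": 0,"rz": 0}

```text
time_s: 10.55
position: [0.5745, 0.2044, 0.3848]
eef_rot: [-0.0, 0.987, 0.16, 0.0]
ft_force: [-0.3, -0.7, -1.5]
opening: 0.0284
gripper_force: 59.6
```

Call:
drive_tool:
  rows:
    - {"gripper": -1,"x": 0,"y": 0,"z": 0.03,"rx": 0,"ry": 0,"rz": 0}
    - {"gripper": -1,"x": 0,"y": 0,"z": 0.03,"rx": 0,"ry": 0,"rz": 0}
    - {"gripper": -1,"x": 0,"y": 0,"z": 0.03,"rx": 0,"ry": 0,"rz": 0}
    - {"gripper": -1,"x": 0,"y": 0,"z": 0.03,"rx": 0,"ry": 0,"rz": 0}
    - {"gripper": -1,"x": 0,"y": 0,"z": 0.03,"rx": 0,"ry": 0,"rz": 0}
    - {"gripper": -1,"x": 0,"y": 0,"z": 0.03,"rx": 0,"ry": 0,"rz": 0}
    - {"gripper": -1,"x": 0,"y": 0,"z": 0,"rx": 0,"ry": 0,"rz": 0}

```text
time_s: 11.25
position: [0.5744, 0.2042, 0.3752]
eef_rot: [0.0, 0.987, 0.16, -0.0]
ft_force: [1.8, 0.5, -0.5]
opening: 0.0281
gripper_force: 59.9
```

Call:
drive_tool:
  rows:
    - {"gripper": -1,"x": 0,"y": 0,"z": 0.03,"rx": 0,"ry": 0,"rz": 0}
    - {"gripper": -1,"x": 0,"y": 0,"z": 0.03,"rx": 0,"ry": 0,"rz": 0}
    - {"gripper": -1,"x": 0,"y": 0,"z": 0.03,"rx": 0,"ry": 0,"rz": 0}
    - {"gripper": -1,"x": 0,"y": 0,"z": 0.03,"rx": 0,"ry": 0,"rz": 0}
    - {"gripper": -1,"x": 0,"y": 0,"z": 0.03,"rx": 0,"ry": 0,"rz": 0}
    - {"gripper": -1,"x": 0,"y": 0,"z": 0,"rx": 0,"ry": 0,"rz": 0}

```text
time_s: 11.85
position: [0.5744, 0.2043, 0.3677]
eef_rot: [-0.0, 0.987, 0.16, -0.0]
ft_force: [1.4, 0.3, -0.3]
opening: 0.0284
gripper_force: 60.0
```

Call:
drive_tool:
  rows:
    - {"gripper": -1,"x": 0,"y": 0,"z": 0.03,"rx": 0,"ry": 0,"rz": 0}
    - {"gripper": -1,"x": 0,"y": 0,"z": 0.03,"rx": 0,"ry": 0,"rz": 0}
    - {"gripper": -1,"x": 0,"y": 0,"z": 0.03,"rx": 0,"ry": 0,"rz": 0}
    - {"gripper": -1,"x": 0,"y": 0,"z": 0.03,"rx": 0,"ry": 0,"rz": 0}
    - {"gripper": -1,"x": 0,"y": 0,"z": 0.03,"rx": 0,"ry": 0,"rz": 0}
    - {"gripper": -1,"x": 0,"y": 0,"z": 0.03,"rx": 0,"ry": 0,"rz": 0}
    - {"gripper": -1,"x": 0,"y": 0,"z": 0,"rx": 0,"ry": 0,"rz": 0}

```text
time_s: 12.55
position: [0.5743, 0.2043, 0.3586]
eef_rot: [0.0, 0.987, 0.16, -0.0]
ft_force: [2.7, 0.9, 0.9]
opening: 0.0286
gripper_force: 60.0
```

Call:
drive_tool:
  rows:
    - {"gripper": -1,"x": 0,"y": 0,"z": 0.02,"rx": 0,"ry": 0,"rz": 0}
    - {"gripper": -1,"x": 0,"y": 0,"z": 0.02,"rx": 0,"ry": 0,"rz": 0}
    - {"gripper": -1,"x": 0,"y": 0,"z": 0.02,"rx": 0,"ry": 0,"rz": 0}
    - {"gripper": -1,"x": 0,"y": 0,"z": 0.02,"rx": 0,"ry": 0,"rz": 0}
    - {"gripper": -1,"x": 0,"y": 0,"z": 0.02,"rx": 0,"ry": 0,"rz": 0}
    - {"gripper": -1,"x": 0,"y": 0,"z": 0.02,"rx": 0,"ry": 0,"rz": 0}
    - {"gripper": -1,"x": 0,"y": 0,"z": 0.02,"rx": 0,"ry": 0,"rz": 0}
    - {"gripper": -1,"x": 0,"y": 0,"z": 0,"rx": 0,"ry": 0,"rz": 0}

```text
time_s: 13.35
position: [0.5744, 0.2042, 0.3518]
eef_rot: [0.0, 0.987, 0.16, -0.0]
ft_force: [2.3, 0.2, 1.1]
opening: 0.0283
gripper_force: 60.0
```

Call:
drive_tool:
  rows:
    - {"gripper": -1,"x": 0,"y": 0,"z": 0.015,"rx": 0,"ry": 0,"rz": 0}
    - {"gripper": -1,"x": 0,"y": 0,"z": 0.015,"rx": 0,"ry": 0,"rz": 0}
    - {"gripper": -1,"x": 0,"y": 0,"z": 0.015,"rx": 0,"ry": 0,"rz": 0}
    - {"gripper": -1,"x": 0,"y": 0,"z": 0,"rx": 0,"ry": 0,"rz": 0}

```text
time_s: 13.75
position: [0.5744, 0.2043, 0.3498]
eef_rot: [0.0, 0.987, 0.16, -0.0]
ft_force: [1.7, -0.4, 2.1]
opening: 0.0281
gripper_force: 60.0
```

Call:
drive_tool:
  rows:
    - {"gripper": -1,"x": 0,"y": 0,"z": 0.01,"rx": 0,"ry": 0,"rz": 0}
    - {"gripper": -1,"x": 0,"y": 0,"z": 0.01,"rx": 0,"ry": 0,"rz": 0}
    - {"gripper": -1,"x": 0,"y": 0,"z": 0,"rx": 0,"ry": 0,"rz": 0}

```text
time_s: 14.05
position: [0.5744, 0.2043, 0.3489]
eef_rot: [-0.0, 0.987, 0.16, 0.0]
ft_force: [1.4, 0.6, 3.3]
opening: 0.0283
gripper_force: 60.0
```

Call:
drive_tool:
  rows:
    - {"gripper": -1,"x": 0,"y": 0,"z": 0.01,"rx": 0,"ry": 0,"rz": 0}
    - {"gripper": -1,"x": 0,"y": 0,"z": 0.01,"rx": 0,"ry": 0,"rz": 0}
    - {"gripper": -1,"x": 0,"y": 0,"z": 0,"rx": 0,"ry": 0,"rz": 0}

```text
time_s: 14.35
position: [0.5744, 0.2043, 0.3478]
eef_rot: [-0.0, 0.987, 0.16, 0.0]
ft_force: [2.7, 0.5, 2.9]
opening: 0.0282
gripper_force: 60.0
```

Just friction; continue in small steps.

Call:
drive_tool:
  rows:
    - {"gripper": -1,"x": 0,"y": 0,"z": 0.01,"rx": 0,"ry": 0,"rz": 0}
    - {"gripper": -1,"x": 0,"y": 0,"z": 0.01,"rx": 0,"ry": 0,"rz": 0}
    - {"gripper": -1,"x": 0,"y": 0,"z": 0.01,"rx": 0,"ry": 0,"rz": 0}
    - {"gripper": -1,"x": 0,"y": 0,"z": 0,"rx": 0,"ry": 0,"rz": 0}

```text
time_s: 14.75
position: [0.5744, 0.2043, 0.3461]
eef_rot: [0.0, 0.987, 0.16, -0.0]
ft_force: [3.7, 1.0, 1.1]
opening: 0.0287
gripper_force: 60.0
```

Call:
drive_tool:
  rows:
    - {"gripper": -1,"x": 0,"y": 0,"z": 0.01,"rx": 0,"ry": 0,"rz": 0}
    - {"gripper": -1,"x": 0,"y": 0,"z": 0.01,"rx": 0,"ry": 0,"rz": 0}
    - {"gripper": -1,"x": 0,"y": 0,"z": 0,"rx": 0,"ry": 0,"rz": 0}

```text
time_s: 15.05
position: [0.5744, 0.2043, 0.3452]
eef_rot: [0.0, 0.987, 0.16, -0.0]
ft_force: [3.0, 0.7, 0.2]
opening: 0.0285
gripper_force: 60.0
```

Call:
drive_tool:
  rows:
    - {"gripper": -1,"x": 0,"y": 0,"z": 0.01,"rx": 0,"ry": 0,"rz": 0}
    - {"gripper": -1,"x": 0,"y": 0,"z": 0.01,"rx": 0,"ry": 0,"rz": 0}
    - {"gripper": -1,"x": 0,"y": 0,"z": 0,"rx": 0,"ry": 0,"rz": 0}

```text
time_s: 15.35
position: [0.5744, 0.2043, 0.3442]
eef_rot: [0.0, 0.987, 0.16, -0.0]
ft_force: [3.1, -0.1, 0.1]
opening: 0.0281
gripper_force: 59.9
```

Call:
drive_tool:
  rows:
    - {"gripper": -1,"x": 0,"y": 0,"z": 0.01,"rx": 0,"ry": 0,"rz": 0}
    - {"gripper": -1,"x": 0,"y": 0,"z": 0.01,"rx": 0,"ry": 0,"rz": 0}
    - {"gripper": -1,"x": 0,"y": 0,"z": 0,"rx": 0,"ry": 0,"rz": 0}

```text
time_s: 15.65
position: [0.5743, 0.2043, 0.3432]
eef_rot: [0.0, 0.987, 0.16, -0.0]
ft_force: [4.0, -0.9, -0.4]
opening: 0.0282
gripper_force: 59.9
```

Call:
drive_tool:
  rows:
    - {"gripper": -1,"x": 0.01,"y": 0.003,"z": 0.01,"rx": 0,"ry": 0,"rz": 0}
    - {"gripper": -1,"x": 0,"y": 0,"z": 0.01,"rx": 0,"ry": 0,"rz": 0}
    - {"gripper": -1,"x": 0,"y": 0,"z": 0,"rx": 0,"ry": 0,"rz": 0}

```text
time_s: 15.95
position: [0.5748, 0.2045, 0.3429]
eef_rot: [0.0, 0.987, 0.16, -0.0]
ft_force: [0.2, -0.7, 4.1]
opening: 0.0281
gripper_force: 60.3
```

Call:
drive_tool:
  rows:
    - {"gripper": -1,"x": 0,"y": 0,"z": 0.01,"rx": 0,"ry": 0,"rz": 0}
    - {"gripper": -1,"x": 0,"y": 0,"z": 0.01,"rx": 0,"ry": 0,"rz": 0}
    - {"gripper": -1,"x": 0,"y": 0,"z": 0.01,"rx": 0,"ry": 0,"rz": 0}
    - {"gripper": -1,"x": 0,"y": 0,"z": 0,"rx": 0,"ry": 0,"rz": 0}

```text
time_s: 16.35
position: [0.5752, 0.2047, 0.3428]
eef_rot: [-0.0, 0.987, 0.16, 0.001]
ft_force: [-1.4, -0.7, 12.5]
opening: 0.0285
gripper_force: 61.1
```

Run:
```python
from h import *
s=ctrl.get_state();print(s['position'],s['ft_force'],s['moment'])
i=ctrl.grab_frame("side")
cv2.imwrite("pics/p.png",cv2.resize(i[180:250,205:275],(700,600),interpolation=cv2.INTER_CUBIC))
```

```text
[0.57519319 0.20467107 0.34284124] [-1.43258664 -0.65196594 12.53602246] [-0.33407231  0.26142097  0.05135443]
```

View pics/p.png

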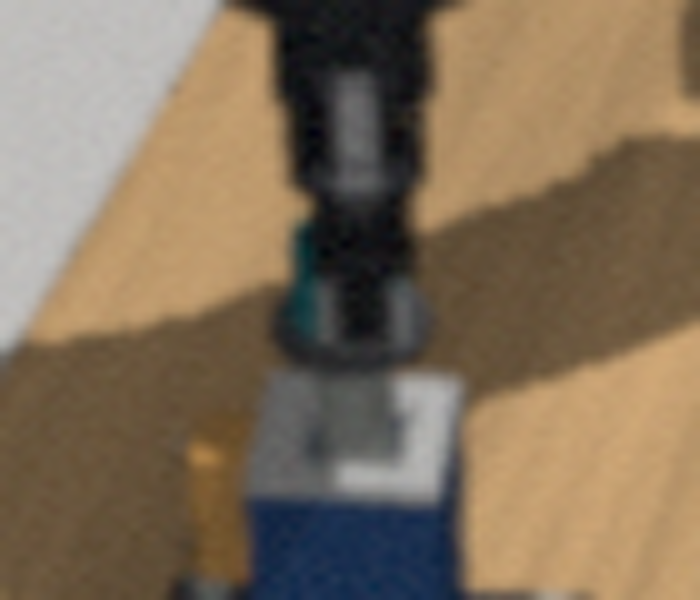

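Call:
drive_tool:
  rows:
    - {"gripper": 1,"x": 0,"y": 0,"z": 0,"rx": 0,"ry": 0,"rz": 0}
    - {"gripper": 1,"x": 0,"y": 0,"z": 0,"rx": 0,"ry": 0,"rz": 0}
    - {"gripper": 1,"x": 0,"y": 0,"z": 0,"rx": 0,"ry": 0,"rz": 0}
    - {"gripper": 1,"x": 0,"y": 0,"z": 0,"rx": 0,"ry": 0,"rz": 0}
    - {"gripper": 1,"x": 0,"y": 0,"z": 0,"rx": 0,"ry": 0,"rz": 0}
    - {"gripper": 1,"x": 0,"y": 0,"z": 0,"rx": 0,"ry": 0,"rz": 0}
    - {"gripper": 1,"x": 0,"y": 0,"z": 0,"rx": 0,"ry": 0,"rz": 0}
    - {"gripper": 1,"x": 0,"y": 0,"z": 0,"rx": 0,"ry": 0,"rz": 0}

```text
time_s: 17.2
position: [0.5749, 0.2043, 0.3409]
eef_rot: [0.0, 0.987, 0.16, -0.0]
ft_force: [0.4, -0.1, -0.3]
opening: 0.0858
gripper_force: 0.0
```

Call:
drive_tool:
  rows:
    - {"gripper": 1,"x": 0,"y": 0,"z": -0.1,"rx": 0,"ry": 0,"rz": 0}
    - {"gripper": 1,"x": 0,"y": 0,"z": -0.2,"rx": 0,"ry": 0,"rz": 0}
    - {"gripper": 1,"x": 0,"y": 0,"z": -0.3,"rx": 0,"ry": 0,"rz": 0}
    - {"gripper": 1,"x": 0,"y": 0,"z": -0.3,"rx": 0,"ry": 0,"rz": 0}
    - {"gripper": 1,"x": 0,"y": 0,"z": -0.2,"rx": 0,"ry": 0,"rz": 0}
    - {"gripper": 1,"x": 0,"y": 0,"z": -0.1,"rx": 0,"ry": 0,"rz": 0}
    - {"gripper": -1,"x": 0,"y": 0,"z": 0,"rx": 0,"ry": 0,"rz": 0}
    - {"gripper": -1,"x": 0,"y": 0,"z": 0,"rx": 0,"ry": 0,"rz": 0}
    - {"gripper": -1,"x": 0,"y": 0,"z": 0,"rx": 0,"ry": 0,"rz": 0}
    - {"gripper": -1,"x": 0,"y": 0,"z": 0,"rx": 0,"ry": 0,"rz": 0}
    - {"gripper": -1,"x": 0,"y": 0,"z": 0,"rx": 0,"ry": 0,"rz": 0}
    - {"gripper": -1,"x": 0,"y": 0,"z": 0,"rx": 0,"ry": 0,"rz": 0}
    - {"gripper": -1,"x": 0,"y": 0,"z": 0,"rx": 0,"ry": 0,"rz": 0}
    - {"gripper": -1,"x": 0,"y": 0,"z": 0,"rx": 0,"ry": 0,"rz": 0}

```text
time_s: 18.6
position: [0.5749, 0.2043, 0.4009]
eef_rot: [0.0, 0.987, 0.16, -0.0]
ft_force: [0.3, 0.5, 0.4]
opening: -0.0001
gripper_force: 0.0
```

Run:
```python
from h import *
s=ctrl.get_state();print(s['position'],s['ft_force'],s['opening'])
i=ctrl.grab_frame("side")
cv2.imwrite("pics/q.png",cv2.resize(i[170:250,200:280],(600,600),interpolation=cv2.INTER_CUBIC))
```

```text
[0.57491983 0.20431761 0.40091046] [0.30313699 0.46656438 0.37989075] -0.00012408858985614145
```

View pics/q.png

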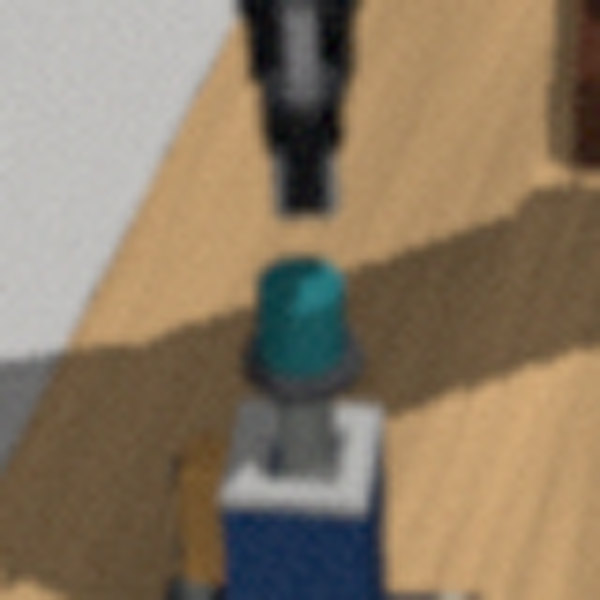

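The post stands in the bore with its head at about (300,315), and the closed fingers are right above it. A gentle press on the head will confirm it is home.

Call:
drive_tool:
  rows:
    - {"gripper": -1,"x": 0,"y": 0,"z": 0.1,"rx": 0,"ry": 0,"rz": 0}
    - {"gripper": -1,"x": 0,"y": 0,"z": 0.1,"rx": 0,"ry": 0,"rz": 0}
    - {"gripper": -1,"x": 0,"y": 0,"z": 0.1,"rx": 0,"ry": 0,"rz": 0}
    - {"gripper": -1,"x": 0,"y": 0,"z": 0.1,"rx": 0,"ry": 0,"rz": 0}
    - {"gripper": -1,"x": 0,"y": 0,"z": 0.06,"rx": 0,"ry": 0,"rz": 0}
    - {"gripper": -1,"x": 0,"y": 0,"z": 0.02,"rx": 0,"ry": 0,"rz": 0}
    - {"gripper": -1,"x": 0,"y": 0,"z": 0,"rx": 0,"ry": 0,"rz": 0}

```text
time_s: 19.35
position: [0.5749, 0.2044, 0.3768]
eef_rot: [0.0, 0.987, 0.16, -0.0]
ft_force: [-0.6, -0.9, -0.4]
opening: 0.0002
gripper_force: 0.0
```

Call:
drive_tool:
  rows:
    - {"gripper": -1,"x": 0,"y": 0,"z": 0.01,"rx": 0,"ry": 0,"rz": 0}
    - {"gripper": -1,"x": 0,"y": 0,"z": 0.01,"rx": 0,"ry": 0,"rz": 0}
    - {"gripper": -1,"x": 0,"y": 0,"z": 0.01,"rx": 0,"ry": 0,"rz": 0}
    - {"gripper": -1,"x": 0,"y": 0,"z": 0.01,"rx": 0,"ry": 0,"rz": 0}
    - {"gripper": -1,"x": 0,"y": 0,"z": 0.01,"rx": 0,"ry": 0,"rz": 0}
    - {"gripper": -1,"x": 0,"y": 0,"z": 0,"rx": 0,"ry": 0,"rz": 0}

```text
time_s: 19.95
position: [0.5749, 0.2043, 0.3744]
eef_rot: [0.0, 0.987, 0.16, -0.0]
ft_force: [0.1, -0.2, -0.4]
opening: -0.0001
gripper_force: 0.0
```

Call:
drive_tool:
  rows:
    - {"gripper": -1,"x": 0,"y": 0,"z": 0.01,"rx": 0,"ry": 0,"rz": 0}
    - {"gripper": -1,"x": 0,"y": 0,"z": 0.01,"rx": 0,"ry": 0,"rz": 0}
    - {"gripper": -1,"x": 0,"y": 0,"z": 0.01,"rx": 0,"ry": 0,"rz": 0}
    - {"gripper": -1,"x": 0,"y": 0,"z": 0,"rx": 0,"ry": 0,"rz": 0}

```text
time_s: 20.35
position: [0.5749, 0.2043, 0.3729]
eef_rot: [0.0, 0.987, 0.16, -0.0]
ft_force: [-1.1, -0.5, 0.1]
opening: -0.0002
gripper_force: 0.0
```

Call:
drive_tool:
  rows:
    - {"gripper": -1,"x": 0,"y": 0,"z": 0.01,"rx": 0,"ry": 0,"rz": 0}
    - {"gripper": -1,"x": 0,"y": 0,"z": 0.01,"rx": 0,"ry": 0,"rz": 0}
    - {"gripper": -1,"x": 0,"y": 0,"z": 0.01,"rx": 0,"ry": 0,"rz": 0}
    - {"gripper": -1,"x": 0,"y": 0,"z": 0,"rx": 0,"ry": 0,"rz": 0}

```text
time_s: 20.75
position: [0.5749, 0.2043, 0.3714]
eef_rot: [0.0, 0.987, 0.16, -0.0]
ft_force: [0.2, 0.1, 0.3]
opening: -0.0001
gripper_force: 0.0
```

Call:
drive_tool:
  rows:
    - {"gripper": -1,"x": 0,"y": 0,"z": 0.01,"rx": 0,"ry": 0,"rz": 0}
    - {"gripper": -1,"x": 0,"y": 0,"z": 0.01,"rx": 0,"ry": 0,"rz": 0}
    - {"gripper": -1,"x": 0,"y": 0,"z": 0,"rx": 0,"ry": 0,"rz": 0}

```text
time_s: 21.05
position: [0.5749, 0.2043, 0.3705]
eef_rot: [-0.0, 0.987, 0.16, 0.0]
ft_force: [0.3, 0.1, -0.0]
opening: 0.0
gripper_force: 0.0
```

Call:
drive_tool:
  rows:
    - {"gripper": -1,"x": 0,"y": 0,"z": 0.01,"rx": 0,"ry": 0,"rz": 0}
    - {"gripper": -1,"x": 0,"y": 0,"z": 0.01,"rx": 0,"ry": 0,"rz": 0}
    - {"gripper": -1,"x": 0,"y": 0,"z": 0,"rx": 0,"ry": 0,"rz": 0}

```text
time_s: 21.35
position: [0.5752, 0.2046, 0.3703]
eef_rot: [-0.0, 0.987, 0.16, 0.001]
ft_force: [0.3, 0.4, 5.0]
opening: 0.0
gripper_force: 2.6
```

Call:
drive_tool:
  rows:
    - {"gripper": -1,"x": 0,"y": 0,"z": 0.01,"rx": 0,"ry": 0,"rz": 0}
    - {"gripper": -1,"x": 0,"y": 0,"z": 0.01,"rx": 0,"ry": 0,"rz": 0}
    - {"gripper": -1,"x": 0,"y": 0,"z": 0,"rx": 0,"ry": 0,"rz": 0}

```text
time_s: 21.65
position: [0.5755, 0.2048, 0.3703]
eef_rot: [-0.0, 0.987, 0.16, 0.002]
ft_force: [-1.5, -0.1, 10.5]
opening: 0.0004
gripper_force: 4.8
```

Call:
drive_tool:
  rows:
    - {"gripper": -1,"x": 0,"y": 0,"z": 0.01,"rx": 0,"ry": 0,"rz": 0}
    - {"gripper": -1,"x": 0,"y": 0,"z": 0,"rx": 0,"ry": 0,"rz": 0}
    - {"gripper": -1,"x": 0,"y": 0,"z": 0,"rx": 0,"ry": 0,"rz": 0}

```text
time_s: 21.95
position: [0.5757, 0.2048, 0.3703]
eef_rot: [-0.0, 0.987, 0.16, 0.002]
ft_force: [-1.8, -1.2, 12.1]
opening: 0.0003
gripper_force: 5.9
```

Call:
drive_tool:
  rows:
    - {"gripper": -1,"x": 0,"y": 0,"z": -0.05,"rx": 0,"ry": 0,"rz": 0}
    - {"gripper": -1,"x": 0,"y": 0,"z": -0.2,"rx": 0,"ry": 0,"rz": 0}
    - {"gripper": -1,"x": 0,"y": 0,"z": -0.4,"rx": 0,"ry": 0,"rz": 0}
    - {"gripper": -1,"x": 0,"y": 0,"z": -0.4,"rx": 0,"ry": 0,"rz": 0}
    - {"gripper": -1,"x": 0,"y": 0,"z": -0.2,"rx": 0,"ry": 0,"rz": 0}
    - {"gripper": -1,"x": 0,"y": 0,"z": 0,"rx": 0,"ry": 0,"rz": 0}
    - {"gripper": -1,"x": 0,"y": 0,"z": 0,"rx": 0,"ry": 0,"rz": 0}

```text
time_s: 22.65
position: [0.5747, 0.2042, 0.4298]
eef_rot: [0.0, 0.987, 0.16, -0.0]
ft_force: [0.7, -0.5, -0.6]
opening: 0.0001
gripper_force: 0.0
```

```bash
python3 -c "
from cell import ctrl
print(ctrl.job_done())"
```

```text
the job is handed in; nothing more can be done
None
```

I handed the job in: the teal-headed post stands released in the far holder on what feels like the stop, about 65 mm below the mouth. A 12 N press on its head did not move it, but the plunger reading is not shown to me and no verdict came back, so it being in the groove is inferred from the force dip over the last few millimetres.

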